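# Level the sprung shelf with the spirit level

## Task

Pick up the spirit level and lay it lengthwise on the middle of the sprung shelf of the levelling stand, let go of it, then turn the shelf's front foot by its knob until the bubble stands centred between the two lines while the level is pressed down hard enough that the shelf sits down on its foot. Finish while still holding the level pressed down like that with the bubble centred; do not lean on it with more than about 50 N, and leave the tape measure, the tin and the screwdriver where they are.

Things in the scene. Friction and masses are not known exactly. Their poses are not given: they have to be found in the camera images.
- stand: Fixed levelling stand: dark steel base plate 330 x 120 x 10 mm; origin at the centre of its underside, x along it away from the knob end. Knob axis at x = -125 mm; hinge of the shelf, parallel to y, at x = +135 mm. It carries a bare aluminium shelf plate 282 x 110 x 10 mm (x -157 to +125 mm), top 60 mm above the bench when level. The foot under the knob starts 3 to 6.5 mm too short.
- shelf_top (a point): Point on the top surface of the shelf plate, on its centre line, where the middle of the level should lie: 155 mm from the knob's axis. It moves with the shelf; x along the shelf away from the knob, z normal to the surface.
- knob_grip (a point): On the axis of the foot's black round fluted knob (41 mm diameter; 18 to 45 mm above the top of the seated shelf), 32 mm above that: the height to grip, from above, in any direction. z is the axis. Clockwise seen from above raises the knob end of the shelf: 3.25 mm or 0.0125 rad of tilt per rad. About 0.1 N m turns it; it stays where it is left and has over 1.5 rad to spare beyond level.
- level: Loose bare aluminium spirit level with black end caps, 180 mm long (x), 28 wide (y), 42 high, 0.23 to 0.29 kg; origin at the centre of its underside, z up. Its middle 88 mm is 27 mm high and carries the green vial (15 mm diameter, top at 42 mm) with a pale bubble (about 13 mm visible) and two black lines 11.5 mm either side of the middle. Starts flat on the bench; may be laid either way round.
- level_end_a (a point): Middle of the flat top face of the level's end block at its +x end (46 x 28 mm, 67 mm from the middle, 42 mm above its underside): a place to press.
- level_end_b (a point): The same at the level's -x end.
- bubble (a joint): Offset of the bubble from the middle of the vial along the level's x, in m (0 = centred, limits +-0.030). It goes to the higher end: 0.8 m per rad of tilt (8 mm of bubble per 0.010 rad), and takes about 2 s to settle.
- shelf (a joint): Lift of the shelf off its foot, rad: 0 = seated, 0.02 = sprung up (knob end 5 mm up), as when not pressed. The foot and knob stay down. Springs lift the shelf even under the level's weight; about 3 N on the level's end nearer the knob, or 5 N at its middle, seats it. Only when it is seated does the bubble show the true setting of the foot: unpressed the knob end reads 0.02 rad too high.
- tape_measure: Yellow pocket tape measure, 41 x 80 x 65 mm, loose bystander; origin at the centre of its underside.
- oring_tin: Round open tin of O-rings, 68 mm diameter, 22 mm high, loose bystander; origin at the centre of its underside.
- screwdriver: Screwdriver, 215 x 30 x 31 mm, lying along its x, loose bystander; origin at the centre of its underside.
Not all that is in view belongs to the job. There is more than one size of the level; the one meant has the size given above.

How it is judged:
By the outcome, as a careful person would: the job done as asked, in the order asked, and still so for the second after the job is handed in, while the arm keeps its last pose, push and grip.
It also fails if it takes over 67 s, if anything falls off the work surface, if the arm or the gripper's body presses on something with over 40 N, if the wrist force passes 120 N, or if a joint passes its speed limit or range.

## Robot

A 6-joint arm with a two-finger parallel gripper is mounted at the origin on the work surface; the furniture and walls round the work are solid. World frame = base frame: x ahead of the robot, y to its left, z up, the work surface at z = 0. Lengths are in m, angles in rad, forces in N, time in s.
With the tool pointing down it reaches from about 0.35 to 0.875 m from the base axis. Payload 4.2 kg.
Tool frame: the origin (TCP) lies at the very end of the fingers, on their centre line; the grasp point (between the pads) lies 19 mm behind it; z points along the fingers, y is the line along which they close (so a half turn about z gives the same grasp; the last joint's range is limited). The gripper opens to 87 mm and grips with 3 to 60 N. Pads are 19 mm wide; open, the fingers measure 117 mm over their backs; the gripper's body (75 mm by 190 mm) begins 51 mm behind the grasp point.
Start: joints at [-0.892, 0.385, 0.008, 0, -1.194, -0.259], TCP at [0.255, -0.571, 0.223] pointing down, gripper open.
Joint ranges: [-3.14, 3.14], [-1.21, 2.06], [-1.07, 1.41], [-3.16, 2.05], [-2.99, -0.16], [-3.1, 3.1]. Speed limits (rad/s): [2.79, 2.79, 3.14, 3.14, 3.14, 3.14].

## Interface

Orientations are given as a rotation vector (axis times angle).
In Python, from rig import * gives the robot as it stands. Calls block until the motion is done:
- move_pose(position, orientation): joint-space move of the TCP to a pose.
- line_to(position, rate=0.15, frame=None, force_limit=None): straight line of the TCP; frame=None keeps the orientation; rate is the mean speed in m/s. With force_limit (N) it stops when the force on the tool has changed by that much, and returns True; else False.
- movej(angles): joint-space move.
- set_gripper(opening, newtons=None): finger opening in m; newtons is the grip in N (None keeps the last); returns when the fingers have stopped.
- wait(seconds).
- inverse_kinematics(position, orientation): joint angles nearest the present ones, or None.
- observe(): the state.
- snapshot(name): name is "scene" or "top" or "wrist"; returns a dict with "frame" (420x560x3 uint8, blue, green, red), "range_z" (420x560 float32, m along the optical axis (not along the pixel's ray), 0 where there is no reading), "vertical_fov" (degrees; the focal length in pixels is half the picture's height over the tangent of half this angle, whatever the lens; pixels are square), "cx", "cy" (the principal point, pixels), "cam_to_world" (4x4, takes a point from camera to world coordinates). Camera axes: x right, y down, z forward; pixel columns grow to the right and rows downward; lengths in m; the calibration is good to about 2 mm. A picture is of the moment at which its call begins.
A pose or a line that the arm cannot do raises PlanningError and nothing moves.
- finish_job(): hands the job in; it is judged then, once.
The state is a dict: "time": time; "q": joint angles; "qd": joint speeds; "tau": joint torques, N m; "position": TCP position; "eef_rot": TCP orientation; "ft_force": force on the tool from outside, world axes, zero at the start; "moment": the same for the moment, N m; "finger_gap": finger opening in m; "gripper_force": force on a finger pad.
Only numpy, scipy, OpenCV 4.12 (cv2) and the standard library are available. Lean on these libraries where they do the work, as an engineer would, in place of code of your own. Each camera call takes 0.05 s, during which the arm holds its last target. There are 200 camera calls.

## Working session

There is one attempt and no reset: what is moved stays moved. The work goes in short steps, each a Python script; the robot and the scene stay as the last script left them, time stands still between calls to the robot, and variables do not carry over. Pictures are saved under pics/ and viewed, at most 10 in all, crops included, and the job is handed in when it is done.

```bash
mkdir -p pics; ls
cat > h.py <<'E'
from rig import *
import numpy as np, cv2
from scipy.spatial.transform import Rotation as R
def cam(s):
    f=s["frame"].shape[0]/2/np.tan(np.radians(s["vertical_fov"])/2)
    return f,s["cx"],s["cy"],np.array(s["cam_to_world"])
def cloud(s):
    f,cx,cy,T=cam(s); z=s["range_z"]; v,u=np.indices(z.shape)
    P=np.stack([(u-cx)/f*z,(v-cy)/f*z,z],-1)@T[:3,:3].T+T[:3,3]
    P[z==0]=np.nan
    return P
def ray(s,uv,h):
    f,cx,cy,T=cam(s); uv=np.atleast_2d(uv).astype(float)
    d=np.c_[(uv[:,0]-cx)/f,(uv[:,1]-cy)/f,np.ones(len(uv))]@T[:3,:3].T
    return T[:3,3]+d*((h-T[2,3])/d[:,2])[:,None]
def down(yaw): # tool z down, tool y (closing line) at world angle yaw+90deg ; tool x at yaw
    c,s=np.cos(yaw),np.sin(yaw)
    return R.from_matrix(np.array([[c,s,0],[s,-c,0],[0,0,-1]])).as_rotvec()
E
python3 - <<'E'
from h import *
import pickle
o=observe();print(o["time"],o["eef_rot"],o["ft_force"])
for n in ("scene","top"):
    s=snapshot(n);cv2.imwrite(f"pics/{n}0.png",s["frame"]);pickle.dump(s,open(n+".pkl","wb"));print(n,cam(s))
E
```

```text
pics
0.0 [ 0.65415723 -3.07217072 -0.00331906] [ 0.2985032  -0.7911516   0.53582511]
scene (np.float64(402.16239241213196), 281.24310182774684, 208.43985889982108, array([[-0.82293955, -0.24905681,  0.51062824, -0.00765989],
       [-0.56810613,  0.36880069, -0.73569116,  0.84384702],
       [-0.00509115, -0.89552038, -0.44499138,  0.57739304],
       [ 0.        ,  0.        ,  0.        ,  1.        ]]))
top (np.float64(392.10138872395044), 275.9253760836266, 211.70730707071766, array([[ 0.02137804, -0.99329146,  0.11364443,  0.39426983],
       [-0.99963285, -0.0231293 , -0.01411372,  0.06602127],
       [ 0.01664755, -0.11330098, -0.99342123,  1.12135943],
       [ 0.        ,  0.        ,  0.        ,  1.        ]]))
```

View pics/top0.png

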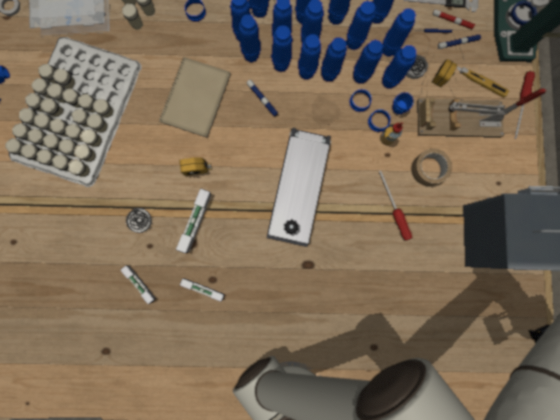

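View pics/scene0.png

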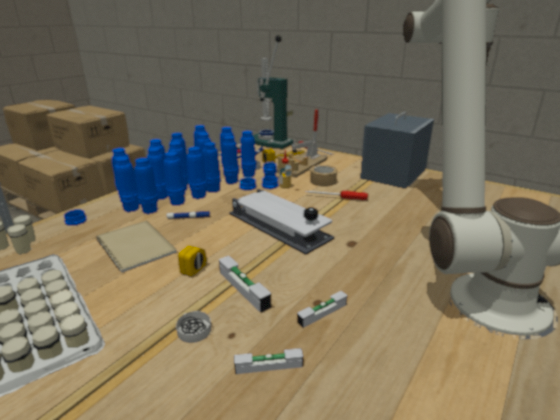

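The top view shows the large level at about (194,221), with the tin at (138,219) and the tape at (193,165). The stand is at (300,187) with its knob at (291,227), the screwdriver is at (400,215), and two smaller decoy levels are at (137,285) and (202,290). Next I'll measure these from depth.

Run:
```python
from h import *
import pickle
s=pickle.load(open("top.pkl","rb"));P=cloud(s)
def blob(n,r,lo,hi):
    u0,v0,u1,v1=r;q=P[v0:v1,u0:u1].reshape(-1,3);q=q[(q[:,2]>lo)&(q[:,2]<hi)]
    rc=cv2.minAreaRect(q[:,:2].astype(np.float32)*1000)
    print(n,len(q),np.round(rc[0],1),np.round(rc[1],1),round(rc[2],1),"z",np.round(np.percentile(q[:,2],[5,50,95]),4),"box",np.round(cv2.boxPoints(rc)).tolist())
blob("level",(165,180,222,262),.012,.06)
blob("levelends",(165,180,222,262),.034,.06)
blob("shelf",(255,115,345,255),.048,.078)
blob("knob",(270,205,315,245),.085,.13)
blob("tape",(170,145,215,182),.02,.09)
blob("tin",(120,200,160,238),.012,.05)
blob("dec1",(175,270,235,310),.012,.05)
print("bench",np.nanmedian(P[240:260,150:165,2]))
f=s["frame"];hsv=cv2.cvtColor(f,cv2.COLOR_BGR2HSV)
m=((hsv[...,1]<60)&(hsv[...,2]>110)).astype(np.uint8)
for n,(u0,v0,u1,v1),h in (("level",(165,180,222,262),.042),("shelf",(255,115,345,255),.062)):
    k=np.zeros_like(m);k[v0:v1,u0:u1]=m[v0:v1,u0:u1]
    c=max(cv2.findContours(k,0,2)[0],key=cv2.contourArea)
    w=ray(s,c[:,0],h)[:,:2].astype(np.float32)*1000;rc=cv2.minAreaRect(w);print(n,"col",np.round(rc[0],1),np.round(rc[1],1),rc[2],np.round(cv2.boxPoints(rc)).tolist())
k=np.zeros_like(m);k[205:245,275:310]=(hsv[205:245,275:310,2]<60)
c=max(cv2.findContours(k,0,2)[0],key=cv2.contourArea);(x,r)=cv2.minEnclosingCircle(c);print("knob px",x,r,ray(s,x,.1))
```

```text
level 751 [489.7 280.9] [ 29.2 181.7] 70.7 z [0.021  0.0402 0.0447] box [[399.0, 297.0], [571.0, 237.0], [580.0, 265.0], [409.0, 325.0]]
levelends 533 [489.5 280.5] [ 28.7 181.7] 71.0 z [0.0369 0.0414 0.045 ] box [[399.0, 297.0], [571.0, 237.0], [580.0, 264.0], [408.0, 324.0]]
shelf 4143 [595.2 -10.6] [117.5 309.1] 78.1 z [0.0553 0.0602 0.0635] box [[432.0, -36.0], [734.0, -100.0], [759.0, 15.0], [456.0, 79.0]]
knob 172 [474.6  12.5] [37.8 39. ] 53.8 z [0.0953 0.0996 0.1035] box [[448.0, 9.0], [479.0, -14.0], [501.0, 16.0], [470.0, 39.0]]
tape 426 [642.3 285.4] [40.3 72.3] 11.0 z [0.027  0.0576 0.0644] box [[616.0, 317.0], [629.0, 246.0], [669.0, 254.0], [655.0, 325.0]]
tin 169 [489.2 439. ] [65.  67.8] 1.4 z [0.0128 0.0169 0.0233] box [[456.0, 472.0], [458.0, 404.0], [522.0, 406.0], [521.0, 474.0]]
dec1 332 [300.7 251.7] [122.4  19.3] 70.2 z [0.0164 0.0268 0.0314] box [[271.0, 197.0], [289.0, 191.0], [330.0, 306.0], [312.0, 313.0]]
bench 9.508926042700594e-05
level col [488.8 279. ] [ 34.2 184.2] 70.66343688964844 [[396.0, 293.0], [570.0, 232.0], [581.0, 265.0], [408.0, 326.0]]
shelf col [591.2 -11.8] [116.2 304.7] 78.39932250976562 [[430.0, -38.0], [729.0, -99.0], [752.0, 14.0], [454.0, 76.0]]
knob px (291.2894592285156, 226.9342041015625) 6.072808742523193 [[0.47201986 0.01052538 0.1       ]]
```

Run:
```python
from h import *
import pickle
st=np.radians(-12)
def near(yaw,pos):
    best=[]
    for k in (0,np.pi):
        q=inverse_kinematics(pos,down(yaw+k)); best.append(None if q is None else np.round(q,2))
    return best
print(near(st,[.60,0,.26]),near(np.radians(-19.3),[.489,.28,.2]))
k=0
yaw=st if (abs(near(st,[.6,0,.26])[0][5])<abs(near(st,[.6,0,.26])[1][5])) else st+np.pi
move_pose([.56,0.0,.27],down(yaw))
s=snapshot("wrist");pickle.dump(s,open("w1.pkl","wb"));cv2.imwrite("pics/w1.png",s["frame"])
o=observe();print(o["time"],np.round(o["q"],3),o["position"],np.degrees(yaw));T=cam(s)[3];print(cam(s)[0],np.round(T,3))
```

```text
[array([ 0.27,  0.32,  0.  ,  0.  , -1.26,  1.09]), array([ 0.27,  0.32,  0.  ,  0.  , -1.26, -2.05])] [array([ 0.81,  0.3 , -0.18,  0.  , -1.09,  0.43]), array([ 0.81,  0.3 , -0.18,  0.  , -1.09, -2.72])]
2.4667 [ 0.288  0.244 -0.076  0.    -1.252  1.072] [ 0.55999268 -0.00075796  0.26988788] -12.000000000000002
366.83529110934813 [[-0.209 -0.947 -0.246  0.626]
 [-0.978  0.202  0.053 -0.014]
 [-0.     0.252 -0.968  0.432]
 [ 0.     0.     0.     1.   ]]
```

View pics/w1.png

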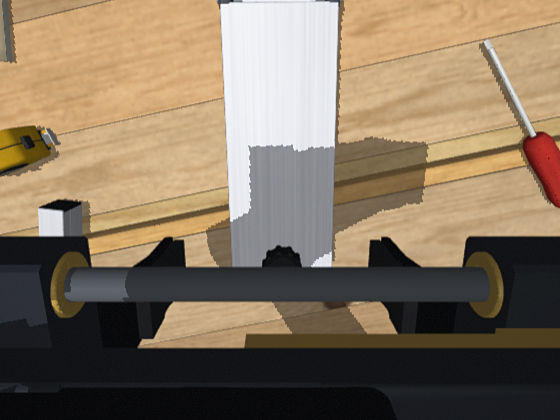

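The wrist view shows the shelf centred, with edges at columns ~225–338 and its centre line near column 281. The knob is just behind the fingers at (282,258), and the camera sits on the tool's +x side. So when I press the knob-side end, the vial will be in view. Now I'll refine the shelf axis and look at the level from close by.

Run:
```python
from h import *
import pickle
s=pickle.load(open("w1.pkl","rb"));P=cloud(s)
m=(P[...,2]>.050)&(P[...,2]<.075);m[235:]=0;m[:15]=0
C=[]
for v in range(20,235,5):
    u=np.where(m[v,180:380])[0]+180
    if len(u)>50: C.append((P[v,u.min()]+P[v,u.max()])/2); w=np.linalg.norm(P[v,u.min()]-P[v,u.max()])
C=np.array(C);a=np.polyfit(C[:,0],C[:,1],1);print("line yaw",np.degrees(np.arctan(a[0])),"w",w,"y at .4746, .6256:",np.polyval(a,[.4746,.6256]), "z",np.polyfit(C[:,0],C[:,2],1),len(C))
# level: place camera well over it
yaw=np.radians(-19.3); ex=np.array([np.cos(yaw),np.sin(yaw),0])
move_pose(np.array([.489,.280,.17])-.07*ex,down(yaw))
s=snapshot("wrist");pickle.dump(s,open("w2.pkl","wb"));cv2.imwrite("pics/w2.png",s["frame"])
P=cloud(s);q=P[(P[...,2]>.033)&(P[...,2]<.05)];q=q[np.linalg.norm(q[:,:2]-[.489,.28],axis=1)<.11]
print(cv2.minAreaRect(q[:,:2].astype(np.float32)*1000),np.median(q[:,2]),observe()["time"],observe()["q"])
```

```text
line yaw -11.330475295224176 w 0.10884063772511025 y at .4746, .6256: [ 0.01272313 -0.01753318] z [-0.00270123  0.06157574] 43
((481.9103698730469, 284.4091491699219), (27.83973503112793, 164.9676971435547), 71.00605773925781) 0.0420034477441924 3.825 [ 9.32277122e-01  2.54200769e-01 -3.24034935e-01  2.65654547e-04
 -9.91786967e-01  3.00206378e-01]
```

View pics/w2.png

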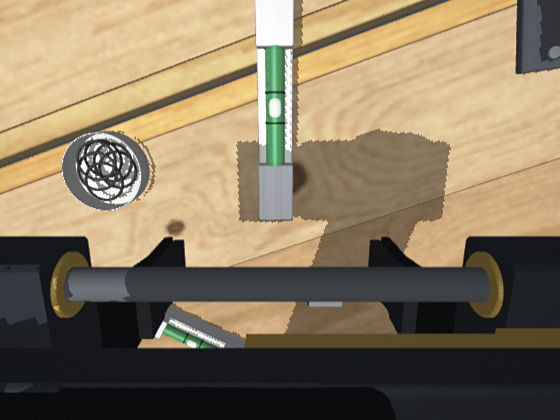

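The wrist view confirms the level at (275,0–220): green vial at (275,107), tin at (106,170). All points agree to about 1.5 mm. Next: pick it up and lay it on the shelf.

```bash
cat >> h.py <<'E'
SY=np.radians(-11.33); SX=np.array([np.cos(SY),np.sin(SY),0]); SN=np.array([-SX[1],SX[0],0])
KNOB=np.array([.4746,.0127,0])
def st(x,z,n=0): return KNOB+SX*x+SN*n+np.array([0,0,z])
E
python3 - <<'E'
from h import *
import pickle
c=np.array([.4893,.2812,0]);Y=np.radians(-19.15)
set_gripper(.06,25)
move_pose(c+[0,0,.10],down(Y))
print("hit",line_to(c+[0,0,.006],rate=.12,force_limit=8))
set_gripper(0.0,25);o=observe();print("gap",o["finger_gap"],o["gripper_force"],o["position"])
if o["finger_gap"]>.02:
    line_to(c+[0,0,.13],rate=.15);print("gap",observe()["finger_gap"])
    move_pose(st(.155,.13),down(SY))
    line_to(st(.155,.075),rate=.12)
    print("contact",line_to(st(.155,.063),rate=.03,force_limit=3),observe()["position"],observe()["ft_force"])
    s=snapshot("wrist");cv2.imwrite("pics/w3.png",s["frame"])
    set_gripper(.05);line_to(st(.155,.16),rate=.15)
    move_pose(st(.085,.21),down(SY));wait(.5)
    s=snapshot("wrist");pickle.dump(s,open("w4.pkl","wb"));cv2.imwrite("pics/w4.png",s["frame"])
    P=cloud(s);q=P[(P[...,2]>.092)&(P[...,2]<.115)];q=q[np.linalg.norm(q[:,:2]-st(.155,0)[:2],axis=1)<.12]
    print(cv2.minAreaRect(q[:,:2].astype(np.float32)*1000),st(.155,0))
o=observe();print(o["time"],o["q"])
E
```

```text
hit False
gap 0.028083865006900348 24.99909907579422 [0.48936428 0.28123518 0.00611891]
gap 0.027480812716384757
contact True [ 0.6270423  -0.01758632  0.0652216 ] [-1.39717187  0.50392041  4.73192958]
((616.1792602539062, -14.684951782226562), (28.003507614135742, 157.63133239746094), 78.76042175292969) [ 0.62657935 -0.01775123  0.        ]
12.425 [ 2.83091798e-01  2.81371808e-01 -1.78324930e-01 -1.27895387e-06
 -1.11162080e+00  1.08977006e+00]
```

View pics/w4.png

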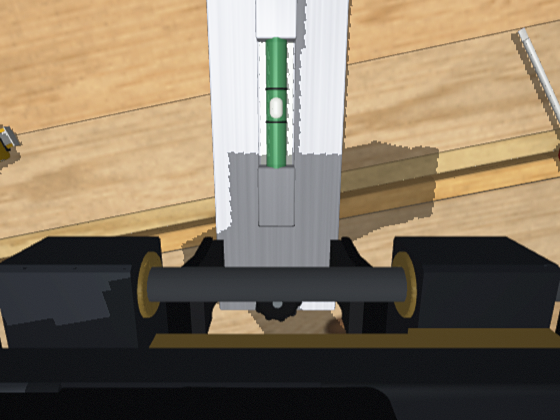

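The level lies centred on the shelf. The bubble is at (276,107) between the lines at rows 88 and 122, about 1.5–2 mm toward the knob. Unpressed tilt is therefore about +0.0025, so the seated tilt is about −0.0175 and needs about 1.4 rad clockwise. Now I'll turn the knob, press the knob-side end and look.

```bash
cat >> h.py <<'E'
def turn(cw,z=.0725):
    y0=SY+cw/2
    set_gripper(.056,12)
    move_pose(st(0,.15),down(y0)); print("hit",line_to(st(0,z),rate=.1,force_limit=8))
    set_gripper(0,12);print("gap",observe()["finger_gap"],observe()["ft_force"])
    move_pose(st(0,z),down(y0-cw));o=observe();print("turned",o["finger_gap"],np.round(o["ft_force"],1),np.round(o["moment"],2),o["q"][5])
    set_gripper(.056);line_to(st(0,.15),rate=.15)
def press(F=12):
    set_gripper(0,20)
    move_pose(st(.085,.135),down(SY));wait(.3);f0=observe()["ft_force"][2]
    h=line_to(st(.085,.085),rate=.02,force_limit=F);o=observe();print("press",h,o["position"],o["ft_force"][2]-f0,o["time"])
E
python3 - <<'E'
from h import *
import pickle
turn(1.4)
press(12);wait(2.5);o=observe();print(o["position"],o["ft_force"])
s=snapshot("wrist");pickle.dump(s,open("w5.pkl","wb"));cv2.imwrite("pics/w5.png",s["frame"]);print(o["time"])
E
```

```text
hit False
gap 0.036227141754197174 [ 0.22018809 -0.74915773  0.96490305]
turned 0.03656001381754218 [-2.5 -1.1 16.7] [-0.34  0.86  0.09] 0.3026923431672547
press True [ 0.55726913 -0.0041631   0.1019471 ] 4.902407597277589 21.325
[ 0.55728991 -0.00413974  0.10194509] [-0.70625058 -0.19908542  4.89311813]
23.825
```

View pics/w5.png

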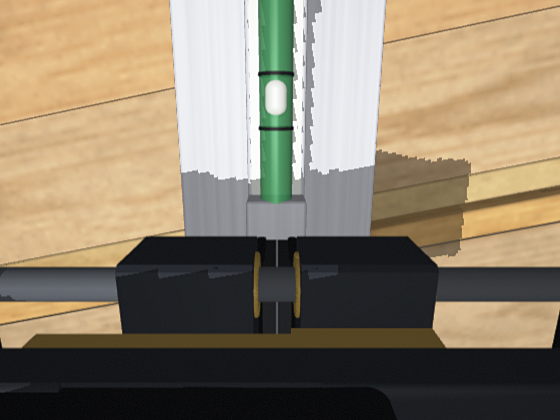

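Pressed, the bubble spans rows 80–115, with the lines at rows 73 and 128. It is about 3 px (1.2 mm) toward the hinge. I'll press harder to confirm the shelf is seated and measure in numbers.

```bash
cat >> h.py <<'E'
def bubble(s):
    f=s["frame"].astype(int);g=f[:200,266:288]
    hsv=cv2.cvtColor(s["frame"],cv2.COLOR_BGR2HSV)[:200,268:284]
    white=((hsv[...,1]<70)&(hsv[...,2]>140)).sum(1)
    dark=(hsv[...,2]<60).sum(1)
    r=np.arange(200)
    d=np.where(dark>=8)[0]; l=np.split(d,np.where(np.diff(d)>3)[0]+1); L=[x.mean() for x in l if len(x) and len(x)<8]
    L=sorted(L); 
    if len(L)<2: print("lines",L);return
    a,b=L[0],L[-1]; k=(r>a)&(r<b); w=np.where(k,white,0); c=(w*r).sum()/w.sum()
    rows=np.where(w>2)[0]; mid=(rows[0]+rows[-1])/2
    H=.104
    p=lambda v: ray(s,[277,v],H)[0]@SX
    off=p((a+b)/2)-0
    A,B,C=p(a),p(b),p(mid); print("lines",np.round(L,1),"bub",rows[0],rows[-1],round(c,1),"span mm",(A-B)*1e3,"off toward hinge mm",(C-(A+B)/2)*1e3)
E
python3 - <<'E'
from h import *
import pickle
bubble(pickle.load(open("w5.pkl","rb")))
print(line_to(st(.085,.097),rate=.01,force_limit=12));wait(2)
o=observe();print(o["position"],o["ft_force"],o["time"])
bubble(snapshot("wrist"))
E
```

```text
lines [ 72.5 128.5] bub 80 114 97.0 span mm 22.671281314378234 off toward hinge mm 1.62361900054242
True
[ 0.55727241 -0.00416882  0.10196867] [-1.56226182 -0.06008859  4.8866689 ] 26.1583
lines [ 72.5 128.5] bub 80 114 97.1 span mm 22.660797504931995 off toward hinge mm 1.6237797080486116
```

Run:
```python
from h import *
for z in (.1012,.1004,.0996):
    line_to(st(.085,z),rate=.01);wait(.3);o=observe();print(z,o["position"][2],o["ft_force"][2],o["time"])
    if o["ft_force"][2]>14: break
wait(1.2);bubble(snapshot("wrist"));print(observe()["ft_force"])
```

```text
0.1012 0.10193894701551896 5.857758489178986 26.8083
0.1004 0.1018022935506224 9.122045933074567 27.3583
0.0996 0.10168531459279964 13.293307169510094 27.9083
lines [ 73.  128.5] bub 78 113 95.7 span mm 22.404600446083723 off toward hinge mm 2.3201294857767563
[-6.04179764  1.45121301 13.97407307]
```

```bash
cat >> h.py <<'E'
def press2(F=15):
    set_gripper(0,20)
    move_pose(st(.085,.115),down(SY));line_to(st(.085,.104),rate=.05);z=.1015
    while z>.095:
        line_to(st(.085,z),rate=.02);wait(.15);f=observe()["ft_force"][2]
        if f>F-2: break
        z-=.0008
    wait(2.3);o=observe();print("z",z,o["position"],o["ft_force"],o["time"]);s=snapshot("wrist");cv2.imwrite("pics/p%d.png"%o["time"],s["frame"]);bubble(s)
E
python3 - <<'E'
from h import *
line_to(st(.085,.13),rate=.15)
turn(.23,.0765)
press2()
E
```

```text
hit False
gap 0.036419965551234515 [-0.7027203  -1.11605583  2.01466698]
turned 0.036388659474447665 [-1.3 -1.2  7.5] [-0.34  0.61 -0.07] 0.8875466067316596
z 0.09990000000000002 [ 0.55745324 -0.00394918  0.10220807] [-5.50644436  1.37921256 13.67913487] 39.6
lines [ 72. 128.] bub 84 118 100.9 span mm 22.7097173432953 off toward hinge mm -0.19627098254859643
```

Run:
```python
from h import *
wait(.8);bubble(snapshot("wrist"));o=observe();print(o["ft_force"],o["time"])
s=snapshot("wrist")["frame"];t=snapshot("top")["frame"]
cv2.imwrite("pics/fin.png",np.hstack([cv2.resize(s,(400,300)),cv2.resize(t,(400,300))]))
```

```text
lines [ 72. 128.] bub 84 118 100.9 span mm 22.709720382295238 off toward hinge mm -0.19627113438747124
[-6.14601981  1.82414838 13.04527726] 40.5
```

View pics/fin.png

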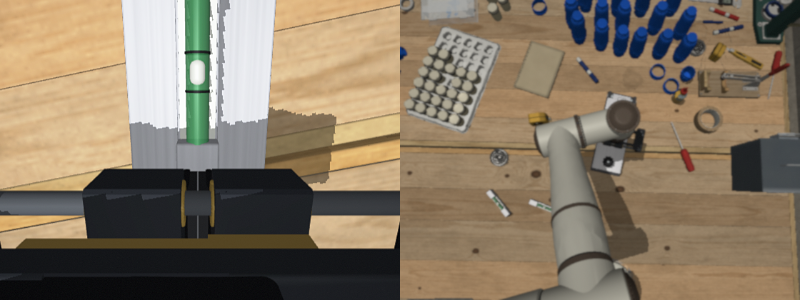

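The bubble at (197,72) is centred between the lines at rows 52 and 91. The bystanders are where they were, and the press is steady at 13 N.

```bash
python3 -c "
from rig import *
print(finish_job())"
```

```text
the job is handed in; nothing more can be done
None
```

I handed the job in at about 40.5 s: the level lies on the middle of the shelf and the bubble reads about 0.2 mm off centre, with the arm still pressing the knob-side end at about 13 N and the tape measure, tin and screwdriver left alone.

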